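Swing the pen tray into its dock

TASK

The pen tray has been knocked askew: slide it lengthwise until its pivot end (the one by the brass nose) meets the dock's end block, then, keeping that end in its corner behind the brass nose, swing the tray in by pushing near its free end until its back meets the sprung buffer on the rail. Press it against the buffer with a steady 10 to 15 N for about a second, never pushing the tray with more than 25 N, then ease off and leave it resting there with its pivot end still at the end block. Do not lift the tray, and leave the card holder, stone ornament and note pad alone.

Things in the scene. Friction and masses are not known exactly. Their poses are not given: they have to be found in the camera images.
- tray: Loose wooden pen tray, 85 x 250 x 16 mm, 0.25 to 0.42 kg, on the desk, small things in it. Origin: bottom corner of its pivot end, front side. Own +x: across, from front long side (x = 0) to back long side (85 mm); own +y: along it, out through the pivot end; it fills y = 0 to -250 mm (free end). Upright walls, 16 mm high. Starts 12 to 25 mm short of the end block, free end swung out.
- tray_far (a point): Point on the tray's back long side, 215 mm from the pivot end, 10 mm above the desk: the spot that meets the buffer. Axes as the tray's. At the start the tray is turned 0.25 to 0.45 rad out of line with the dock, so that this end stands out on the dock's open -x side, towards the robot.
- dock: Wooden dock fixed to the desk; place and yaw vary. Origin: on the desk, inner corner where the tray's origin belongs. +x: from the open front to the back rail; +y: out through the end block. End block: inner face y = 0, x from -14 to 129 mm, 26 mm high, 14 mm thick. Back rail: inner face x = 115 mm, 14 mm thick, 32 mm high, y from 14 to -258 mm. The front side is open beyond the nose.
- dock_nose (a point): Top of the round brass nose of the dock, radius 7 mm, 24 mm high, 20 mm from the end block (dock x = -7, y = -20 mm). It stands in front of the tray's front side and keeps the pivot end from swinging out as the free end is pushed in; it is joined to the end block. Axes as the dock's.
- buffer_mount (a point): Point on the rail's inner face (dock x = 115, y = -215 mm, height 10 mm) where the rubber-tipped sprung buffer, 14 mm across, sticks out towards -x. It is screwed in to a different depth each time: its free tip lies 11 to 29 mm from this point, unmeasured, to be felt for. It gives 5 N per mm, is damped, bottoms after 10 mm (50 N), and pushes the tray back when eased. Axes as the dock's.
- card_holder: Brass-coloured card holder with cards, 46 x 100 x 60 mm, bystander, left of the dock near the desk edge; origin at the centre of its underside.
- stone_finial: Pale stone cone ornament on a black foot, 90 x 89 x 178 mm, bystander, at the far left; origin at the centre of its underside.
- sticky_pad: Square pad of yellow notes, 76 x 76 x 12 mm, bystander, left of the dock on the near side; origin at the centre of its underside.

How it is judged:
On the way, in this order (a step that is already met when the one before it is completed fails the run):
1. the tray's pivot end has been slid up to the end block (gap under 6 mm) (y of tray in the frame of dock above -0.006 m and not (x of tray_far in the frame of dock above 0.08 m)), for 0.1 s.
2. with its pivot end in the corner, the tray is pressed against the dock's buffer with more than 8 N for 0.5 s (y of tray in the frame of dock above -0.01 m and x of tray in the frame of dock above -0.01 m and x of tray_far in the frame of dock above 0.08 m and contact force between tray and dock above 8 N and angle between the y axis of tray and the y axis of dock, either way round below 0.15 rad), for 0.5 s.
At the end, for the whole second after the job is handed in: The tray lies flat and at rest in the dock: its pivot-end front corner within 10 mm of the end block and not more than 10 mm in front of its corner, the back of its free end swung in past x = 80 mm of the dock, in line with the dock within 0.15 rad (y of tray in the frame of dock above -0.01 m and x of tray in the frame of dock above -0.01 m and x of tray_far in the frame of dock above 0.08 m and angle between the y axis of tray and the y axis of dock, either way round below 0.15 rad and angle between tray's own z axis and vertical below 0.05 rad and linear speed of tray below 0.01 m/s); the robot touches nothing.
It fails at once if the tray pushed by the fingers with more than 25 N (contact force between the fingers and tray above 25 N).
It fails at once if the tray tipped or lifted (angle between tray's own z axis and vertical above 0.12 rad or height (world z) of tray above 0.02 m).
It fails at once if the card holder moved more than 20 mm (distance of card_holder from where it was at the start of the episode above 0.02 m).
It fails at once if the stone ornament moved more than 20 mm (distance of stone_finial from where it was at the start of the episode above 0.02 m).
It fails at once if the note pad moved more than 20 mm (distance of sticky_pad from where it was at the start of the episode above 0.02 m).
It also fails if it takes over 64 s, if anything falls off the work surface, if the arm or the gripper's body presses on something with over 40 N, if the wrist force passes 120 N, or if a joint passes its speed limit or range.

ROBOT

A 7-joint arm with a two-finger parallel gripper is mounted at the origin on the work surface; the furniture and walls round the work are solid. World frame = base frame: x ahead of the robot, y to its left, z up, the work surface at z = 0. Lengths are in m, angles in rad, forces in N, time in s.
With the tool pointing down it reaches from about 0.425 to 0.975 m from the base axis. Payload 16.7 kg.
Tool frame: the origin (TCP) lies at the very end of the fingers, on their centre line; the grasp point (between the pads) lies 19 mm behind it (bot.hold_point_z is the distance from the TCP to the grasp point, in m); z points along the fingers, y is the line along which they close (so a half turn about z gives the same grasp; the last joint's range is limited). The gripper opens to 85 mm and grips with 20 to 120 N. Pads are 22 mm wide; open, the fingers measure 114 mm over their backs; the gripper's body (76 mm by 85 mm) begins 54 mm behind the grasp point. The pads swing forward as they close: fully open they stand 13 mm farther back than shut.
Start: joints at [-1.284, 0.426, 0.074, 1.606, -0.034, 1.111, -0.067], TCP at [0.286, 0.612, 0.231] pointing down, gripper open.
Joint ranges: [-2.85, 2.85], [-0.5, 2.14], [-1.23, 1.37], [0.21, 2.46], [-1.02, 4.16], [0.16, 2.05], [-2.73, 2.73]. Speed limits (rad/s): [1.89, 1.89, 2.39, 2.39, 3.01, 3.01, 3.01].

INTERFACE

Orientations are given as a unit quaternion [w, x, y, z].
In Python, from plant import bot gives the robot as it stands. The module is installed in compiled form; this text tells all that it offers.
- The arm moves only by the tool servo_tool, never from a script. Its argument "commands" is a list of rows, each a list of 3 entries, a list of its own where there are three numbers: the shift along the tool's x, y, z scaled (see below), then the turn, a rotation vector about the tool's x, y, z scaled (see below), then the opening, from 0 (shut) to 1 (fully open). In form: [[[dx, dy, dz], [wx, wy, wz], gripper], ...]. A call has 1 to 5 rows; each row shifts and turns the commanded pose from where the row before left it, along the tool's axes as they then stand; what a row does not reach is not made up. The controller multiplies each number of a shift by 0.12 m and each number of a turn by pi rad. A row lasts 1/10 s, in which the tool goes at most 50 mm and 8.59 degrees, less where a joint would pass 70% of its speed; a pose out of reach is approached as far as the arm can. A call with a number of a shift or a turn outside -1 to 1 is refused whole. A call with a gripper value outside its range is refused whole. The fingers move at their own pace and stop on an object; the grip force is fixed at half the most. Time passes only in rows, so rows that do not move let the fingers close. It gives the time, the measured TCP pose, the force, the opening and the grip force at its end, in the units of the state.
- bot.read_state(): the state, without advancing time (a new reading comes with each control period).
- bot.camera(name): name is "side" or "top" or "wrist"; returns (picture, depth): 384x512x3 uint8, red, green, blue; 384x512 float32, m along the optical axis (not along the pixel's ray), 0 where there is no reading.
- bot.get_calibration(name): a dict with "vertical_fov" (degrees; the focal length in pixels is half the picture's height over the tangent of half this angle, whatever the lens; pixels are square), "cx", "cy" (the principal point, pixels), "R" (3x3) and "t" (3): a world point X has camera coordinates R X + t; the wrist camera has in their place "T_tool_cam" (4x4, takes a point from camera to tool coordinates, whose origin is the TCP and whose axes are the flange's). Camera axes: x right, y down, z forward; pixel columns grow to the right and rows downward; lengths in m; the calibration is good to about 2 mm. A picture is of the moment at which its call begins: read the wrist's pose just before it. get_calibration takes no time and is no camera call.
- bot.finish_job(): hands the job in; it is judged then, once.
The state is a dict: "clock": time; "joint_pos": joint angles; "qvel": joint speeds; "joint_efforts": joint torques, N m; "tcp_pos": TCP position; "orientation": TCP orientation; "force": force on the tool from outside, world axes, zero at the start; "wrist_torque": the same for the moment, N m; "gripper_width": finger opening in m; "grip_force": force on a finger pad.
Only numpy, scipy, OpenCV 4.12 (cv2) and the standard library are available. Lean on these libraries where they do the work, as an engineer would, in place of code of your own. Each camera call takes 0.05 s, during which the arm holds its last target. There are 200 camera calls.

## Working session

There is one attempt and no reset: what is moved stays moved. The work goes in short steps, Python scripts to look and compute and a tool call to move; the robot and the scene stay as the last step left them, time stands still between calls to the robot, and variables do not carry over. Pictures are saved under pics/ and viewed, at most 10 in all, crops included, and the job is handed in when it is done.

Besides the shell and the picture viewer there is one more tool, called after "Emit:" in YAML: its name, and indented under it one key for each argument. servo_tool: Moves the arm, as the interface text tells. Shifts and turns lie within -1 to 1; 1 stands for 0.12 m of shift or pi rad of turn. Its arguments: {"type":"object","properties":{"commands":{"type":"array","items":{"type":"array"}}},"required":["commands"]}

```bash
mkdir -p pics
cat > h.py <<'E'
import numpy as np,cv2
from plant import bot
from scipy.spatial.transform import Rotation as Rn
def cal(n):
    c=bot.get_calibration(n); f=192/np.tan(np.radians(c["vertical_fov"])/2); return c,f
def ray(n,u,v,z):
    c,f=cal(n);R=np.array(c["R"]);t=np.array(c["t"])
    d=R.T@np.array([(u-c["cx"])/f,(v-c["cy"])/f,1]);o=-R.T@t
    return o+d*(z-o[2])/d[2]
def cloud(n,D):
    c,f=cal(n);R=np.array(c["R"]);t=np.array(c["t"])
    v,u=np.mgrid[:384,:512];P=np.stack([(u-c["cx"])/f*D,(v-c["cy"])/f*D,D],-1)
    return (P-t)@R
E
python3 - <<'E'
from h import *
s=bot.read_state();print(s["tcp_pos"],s["orientation"],s["force"],s["clock"])
for n in("top","side"):
    p,d=bot.camera(n);np.savez(n,p=p,d=d);cv2.imwrite(f"pics/{n}0.png",p[:,:,::-1])
    c,f=cal(n);print(n,f,-np.array(c["R"]).T@c["t"],c["cx"],c["cy"]); print(np.array(c["R"]).round(2))
E
```

```text
[0.28538848 0.61125591 0.23062262] [-8.48679117e-05  2.16647797e-01  9.76249631e-01 -6.18641334e-04] [-0.17068006  0.24935961  0.19539203] 0.0
top 410.26466127713473 [ 0.41637169 -0.03046626  1.29918747] 255.07566628578303 188.29387442230293
[[-0.03 -1.   -0.01]
 [-0.99  0.03 -0.1 ]
 [ 0.1   0.01 -1.  ]]
side 451.82149952957985 [0.99489383 0.79155313 0.57162852] 255.9466129354958 190.40158737036464
[[-0.87  0.5  -0.  ]
 [ 0.25  0.43 -0.87]
 [-0.43 -0.75 -0.5 ]]
```

View pics/top0.png

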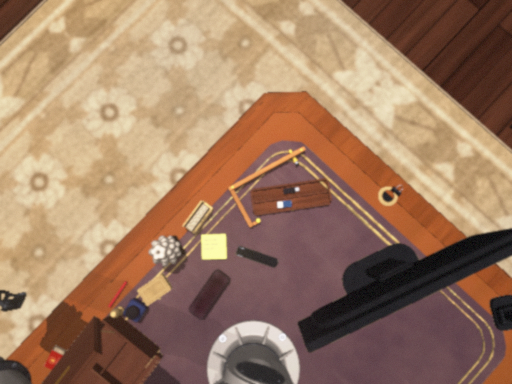

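View pics/side0.png

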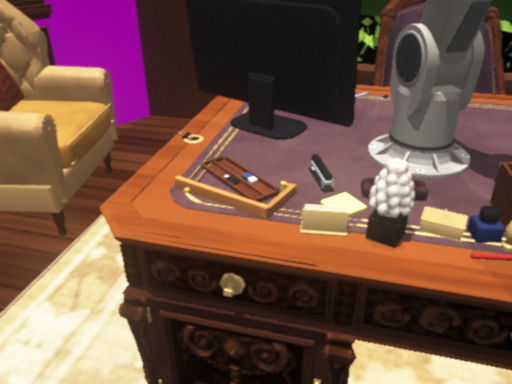

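The top view shows the dock's end block from (232,187) to (255,224), the rail from (232,187) to (303,150), and the brass nose near (257,220). The tray spans (252,190) to (330,205), with its pivot end on the left. I'll zoom in to get the corners.

Run:
```python
from h import *
z=np.load("top.npz");p=z["p"];c=p[135:235,220:345]
cv2.imwrite("pics/crop.png",cv2.resize(c,None,fx=6,fy=6,interpolation=cv2.INTER_CUBIC)[:,:,::-1])
P=cloud("top",z["d"])
for u,v in[(290,192),(243,205),(270,168),(300,215),(215,245)]:print(u,v,P[v,u].round(3),p[v,u])
hsv=cv2.cvtColor(p,cv2.COLOR_RGB2HSV)
roi=np.zeros((384,512),bool);roi[140:232,225:340]=1
h=P[...,2]
print("height range",np.percentile(h[roi],[1,10,50,90,99]))
D=roi&(h>.02)
T=roi&(h>.007)&(h<.021)
for nm,m in(("D",D),("T",T)):
    n,l,st,_=cv2.connectedComponentsWithStats(m.astype(np.uint8));k=1+st[1:,4].argmax();print(nm,st[k])
    pts=P[l==k][:,:2].astype(np.float32);r=cv2.minAreaRect(pts);print(r,cv2.boxPoints(r).round(3).tolist())
```

```text
290 192 [ 0.53  -0.13   0.011] [65 48 46]
243 205 [0.494 0.019 0.005] [143  98  89]
270 168 [ 0.605 -0.069  0.033] [204 134  76]
300 215 [ 0.457 -0.16   0.003] [118  80  85]
215 245 [0.371 0.109 0.012] [251 250 174]
height range [-0.00439645 -0.00128469  0.00288493  0.01490376  0.03507721]
D [229 147  77  82 628]
((0.5396478772163391, -0.09318786859512329), (0.16143104434013367, 0.2712852656841278), 27.33188819885254) [[0.4059999883174896, -0.009999999776482582], [0.5299999713897705, -0.25099998712539673], [0.6740000247955322, -0.1770000010728836], [0.5490000247955322, 0.06400000303983688]]
T [251 175  81  41 842]
((0.5201663374900818, -0.13220857083797455), (0.09967020899057388, 0.2488931268453598), 6.63277006149292) [[0.4560000002384186, -0.014000000432133675], [0.48500001430511475, -0.2619999945163727], [0.5839999914169312, -0.25], [0.5550000071525574, -0.003000000026077032]]
```

View pics/crop.png

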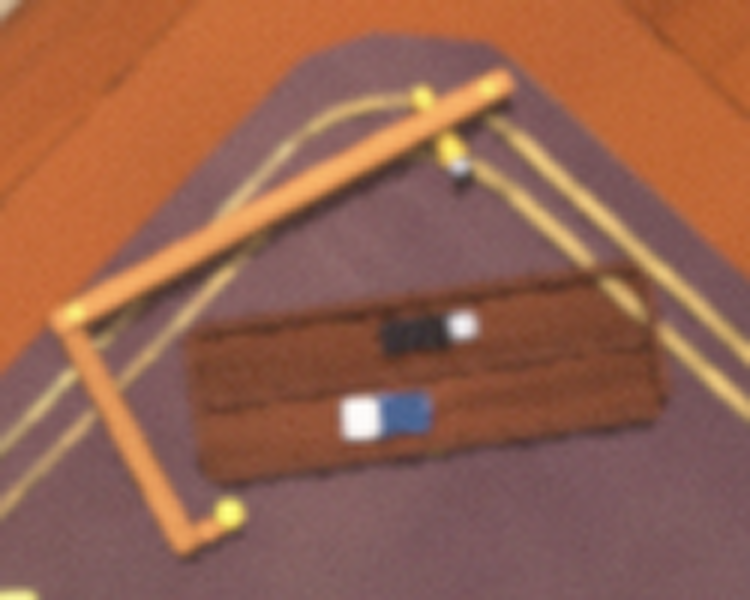

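The crop shows the dock corners at about (55,320), (185,550), (500,68) and (515,90), the nose top at (230,513), and the tray corners at (210,483), (188,325), (645,265) and (662,418). I'll fit both poses to these.

```bash
cat > fit.py <<'E'
from h import *
def rigid(A,B):
    A=np.array(A)/1000;B=np.array(B);a=A.mean(0);b=B.mean(0);H=(A-a).T@(B-b)
    th=np.arctan2(H[0,1]-H[1,0],H[0,0]+H[1,1]);R=np.array([[np.cos(th),-np.sin(th)],[np.sin(th),np.cos(th)]])
    o=b-R@a;return th,o,((A@R.T+o-B)*1000).round(1)
E
python3 - <<'E'
from fit import *
q=lambda px,py,z:ray("top",220+(px+.5)/6-.5,135+(py+.5)/6-.5,z)[:2]
td,od,r=rigid([(129,14),(-14,14),(129,-258),(115,-258),(-7,-20)],[q(52,322,.032),q(184,553,.026),q(500,66,.032),q(514,88,.032),q(230,513,.024)])
print("dock",td,od,r.tolist())
tt,ot,r=rigid([(0,0),(85,0),(85,-250),(0,-250)],[q(208,483,.016),q(187,325,.016),q(643,263,.016),q(663,418,.016)])
print("tray",tt,ot,r.tolist())
R=lambda t:np.array([[np.cos(t),-np.sin(t)],[np.sin(t),np.cos(t)]])
print("rel yaw",tt-td,"tray o in dock",R(td).T@(ot-od)); far=ot+R(tt)@[.085,-.215];print("far",far,R(td).T@(far-od))
print("tip", R(td).T@(q(458,172,.01)-od))
W=lambda x,y:(od+R(td)@[x,y]).round(4)
print("dock x,y axes",R(td).T.round(3))
print("tray free end mid",(ot+R(tt)@[.0425,-.25]).round(4),"axes",R(tt).T.round(3))
E
```

```text
dock 0.4842465248671906 [ 0.44037624 -0.00745668] [[2.3, 2.6], [-3.4, 1.0], [1.4, -1.2], [0.9, -0.9], [-1.2, -1.5]]
tray 0.10818226380187652 [ 0.45970406 -0.01126573] [[-1.1, 4.6], [0.5, 5.1], [1.8, -3.6], [-1.2, -6.1]]
rel yaw -0.3760642610653141 tray o in dock [ 0.01533235 -0.01236901]
far [ 0.56742099 -0.21583128] [ 0.01543085 -0.24356155]
tip [ 0.0926969  -0.21274754]
dock x,y axes [[ 0.885  0.466]
 [-0.466  0.885]]
tray free end mid [ 0.5289 -0.2552] axes [[ 0.994  0.108]
 [-0.108  0.994]]
```

Emit:
servo_tool:
  commands:
    - [[0,0,-0.1],[0,0,0.0413],0]
    - [[0,0,-0.1],[0,0,0.0413],0]
    - [[0,0,-0.1],[0,0,0.0413],0]
    - [[0,0,-0.1],[0,0,0.0413],0]
    - [[0,0,-0.1],[0,0,0.0414],0]

```text
clock: 0.6
tcp_pos: [0.2854, 0.6114, 0.2914]
orientation: [0.0, 0.519, 0.855, -0.0]
force: [-0.4, -1.1, -0.1]
gripper_width: 0.0122
grip_force: 0.0
```

Run:
```python
from h import *
s=bot.read_state();print(s["tcp_pos"].round(4),s["joint_pos"].round(3));print(Rn.from_quat(s["orientation"],scalar_first=True).as_matrix().round(3))
c=bot.get_calibration("wrist");print(c["vertical_fov"],np.array(c["T_tool_cam"]).round(3))
P=cloud("top",np.load("top.npz")["d"]);
m=(P[...,2]>.05)&(P[...,0]>.1)&(P[...,1]<.1)&(P[...,1]>-.6)
for y in np.arange(-.6,.1,.05):
    k=m&(abs(P[...,1]-y)<.025)
    if k.any():print(round(y,2),P[k].min(0).round(2),P[k].max(0).round(2))
T=np.eye(3)
od=np.array([.4404,-.0075]);t=.4842;Rd=np.array([[np.cos(t),-np.sin(t)],[np.sin(t),np.cos(t)]])
for w in[(.45,-.15)]:print(Rd.T@(np.array(w)-s["tcp_pos"][:2]))
```

```text
[0.2854 0.6114 0.2914] [-1.383  0.387  0.21   1.543 -0.084  1.221 -0.68 ]
[[-0.461  0.887 -0.   ]
 [ 0.887  0.461 -0.001]
 [-0.    -0.001 -1.   ]]
67.43394479344568 [[ 0.001 -0.952 -0.306  0.078]
 [ 1.     0.001  0.001  0.001]
 [-0.    -0.306  0.952 -0.144]
 [ 0.     0.     0.     1.   ]]
-0.6 [ 0.36 -0.6   0.12] [ 0.4  -0.58  0.4 ]
-0.55 [ 0.34 -0.57  0.12] [ 0.39 -0.53  0.45]
-0.5 [ 0.32 -0.52  0.11] [ 0.37 -0.48  0.45]
-0.45 [ 0.3  -0.47  0.06] [ 0.35 -0.43  0.45]
-0.4 [ 0.28 -0.42  0.05] [ 0.33 -0.38  0.45]
-0.35 [ 0.25 -0.37  0.05] [ 0.3  -0.33  0.45]
-0.3 [ 0.23 -0.32  0.12] [ 0.28 -0.28  0.45]
-0.25 [ 0.21 -0.27  0.12] [ 0.26 -0.23  0.45]
-0.2 [ 0.19 -0.22  0.13] [ 0.24 -0.18  0.45]
-0.15 [ 0.15 -0.17  0.07] [ 0.22 -0.13  0.45]
-0.1 [ 0.16 -0.12  0.05] [ 0.31 -0.08  0.44]
-0.05 [ 0.31 -0.07  0.05] [ 0.42 -0.03  1.3 ]
0.0 [ 0.33 -0.02  0.05] [0.36 0.02 0.06]
0.05 [0.34 0.03 0.05] [0.36 0.04 0.05]
[-0.20879084 -0.75046943]
```

Emit:
servo_tool:
  commands:
    - [[-0.4,-0.07,0],[0,0,0],0]
    - [[-0.4,-0.07,0],[0,0,0],0]
    - [[-0.4,-0.07,0],[0,0,0],0]
    - [[-0.4,-0.07,0],[0,0,0],0]
    - [[-0.4,-0.07,0],[0,0,0],0]

```text
clock: 1.1
tcp_pos: [0.3604, 0.3776, 0.2911]
orientation: [-0.0, 0.517, 0.856, -0.0]
force: [1.4, 0.1, 0.2]
gripper_width: -0.0003
grip_force: 0.0
```

Emit:
servo_tool:
  commands:
    - [[-0.4,-0.07,0],[0,0,0],0]
    - [[-0.4,-0.07,0],[0,0,0],0]
    - [[-0.4,-0.07,0],[0,0,0],0]
    - [[-0.4,-0.07,0],[0,0,0],0]
    - [[-0.4,-0.07,0],[0,0,0],0]

```text
clock: 1.6
tcp_pos: [0.435, 0.1457, 0.2913]
orientation: [-0.0, 0.517, 0.856, 0.0]
force: [1.0, -0.3, 0.5]
gripper_width: 0.0001
grip_force: 0.0
```

Emit:
servo_tool:
  commands:
    - [[-0.4,-0.07,0],[0,0,0],0]
    - [[-0.4,-0.07,0],[0,0,0],0]
    - [[-0.4,-0.07,0],[0,0,0],0]
    - [[-0.4,-0.07,0],[0,0,0],0]
    - [[0,0,0],[0,0,0],0]

```text
clock: 2.1
tcp_pos: [0.4954, -0.0438, 0.2916]
orientation: [0.001, 0.52, 0.854, -0.0]
force: [-0.1, 0.4, 0.7]
gripper_width: 0.0003
grip_force: 0.0
```

```bash
cat > wr.py <<'E'
from fit import *
def wray(s,u,v,z):
    c,f=cal("wrist");T=np.array(c["T_tool_cam"]);R=Rn.from_quat(s["orientation"],scalar_first=True).as_matrix()
    d=R@T[:3,:3]@np.array([(u-c["cx"])/f,(v-c["cy"])/f,1]);o=R@T[:3,3]+s["tcp_pos"];return (o+d*(z-o[2])/d[2])[:2]
E
python3 - <<'E'
from wr import *;import pickle
s=bot.read_state();p,d=bot.camera("wrist");pickle.dump((dict(s),p,d),open("w1.pkl","wb"))
cv2.imwrite("pics/w1.png",cv2.resize(p,(800,600),interpolation=cv2.INTER_CUBIC)[:,:,::-1])
print(s["force"],s["joint_pos"].round(2))
E
```

```text
[-0.10544025  0.38302284  0.71889227] [-0.72  0.07  0.73  1.95 -0.05  1.14  0.5 ]
```

View pics/w1.png

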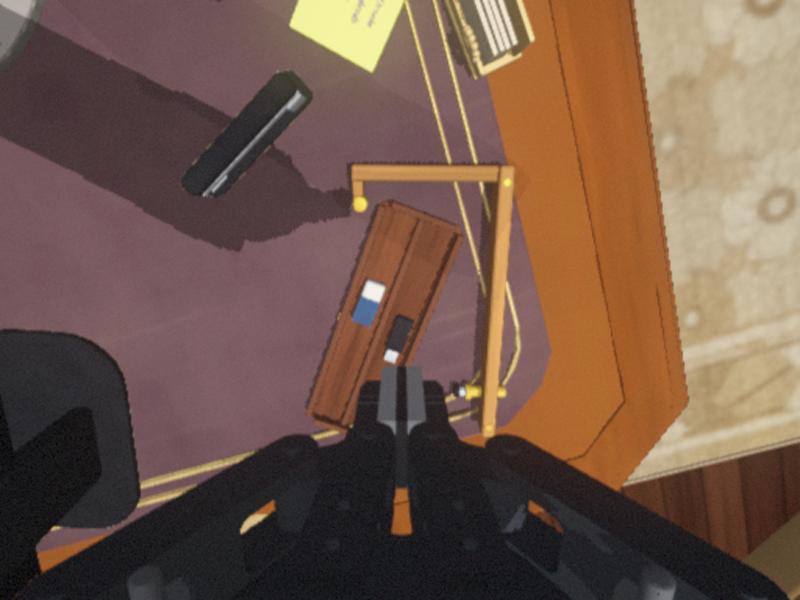

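The wrist view, in 800-px coordinates, shows the tray's pivot corners at (388,201) and (462,230) and its free-front corner at (308,413). The dock's outer corners are at (351,164) and (515,167), the nose at (361,204), and the buffer tip at (458,391).

Run:
```python
from wr import *;import pickle
s,p,d=pickle.load(open("w1.pkl","rb"))
q=lambda x,y,z:wray(s,(x+.5)*.64-.5,(y+.5)*.64-.5,z)
td,od,r=rigid([(129,14),(-14,14),(129,-258),(115,-258),(-7,-20)],[q(515,167,.032),q(351,164,.026),q(496,434,.032),q(484,434,.032),q(361,204,.024)])
print("dock",td,od,r.tolist())
tt,ot,r=rigid([(0,0),(85,0),(0,-250)],[q(387,200,.016),q(462,229,.016),q(307,412,.016)])
print("tray",tt,ot,r.tolist())
R=lambda t:np.array([[np.cos(t),-np.sin(t)],[np.sin(t),np.cos(t)]])
print("rel",tt-td,R(td).T@(ot-od),"tip",R(td).T@(q(457,391,.01)-od))
```

```text
dock 0.48293442825551447 [ 0.44297845 -0.0056157 ] [[-0.6, 3.2], [-0.5, -0.0], [1.8, -1.3], [0.5, -2.1], [-1.1, 0.2]]
tray 0.11614559110529166 [ 0.46148955 -0.01010706] [[-5.0, 3.5], [5.4, 4.7], [-0.4, -8.2]]
rel -0.3667888371502228 [ 0.0143084  -0.01257389] tip [ 0.0886409  -0.21772875]
```

Emit:
servo_tool:
  commands:
    - [[0,0,0],[0,0,0.0393],0]
    - [[0,0,0],[0,0,0.0393],0]
    - [[0,0,0],[0,0,0.0393],0]
    - [[-0.34,0.017,0],[0,0,0],0]
    - [[-0.34,0.017,0],[0,0,0],0]

```text
clock: 2.65
tcp_pos: [0.5083, -0.1171, 0.2912]
orientation: [-0.0, 0.664, 0.748, 0.0]
force: [0.5, -0.5, 0.4]
gripper_width: 0.0001
grip_force: 0.0
```

Emit:
servo_tool:
  commands:
    - [[-0.34,0.017,0],[0,0,0],0]
    - [[-0.34,0.017,0],[0,0,0],0]
    - [[-0.34,0.017,0],[0,0,0],0]
    - [[-0.34,0.017,0],[0,0,0],0]
    - [[0,0,0],[0,0,0],0]

```text
clock: 3.15
tcp_pos: [0.5342, -0.2838, 0.2909]
orientation: [0.0, 0.667, 0.745, -0.001]
force: [-0.2, 0.8, -0.1]
gripper_width: -0.0003
grip_force: 0.0
```

Emit:
servo_tool:
  commands:
    - [[-0.06,0,0.37],[0,0,0],0]
    - [[0,0,0.37],[0,0,0],0]
    - [[0,0,0.37],[0,0,0],0]
    - [[0,0,0.37],[0,0,0],0]
    - [[0,0,0.37],[0,0,0],0]

```text
clock: 3.65
tcp_pos: [0.5359, -0.2847, 0.0673]
orientation: [-0.0, 0.665, 0.747, 0.0]
force: [1.2, -0.5, -0.0]
gripper_width: -0.0
grip_force: 0.0
```

Emit:
servo_tool:
  commands:
    - [[0,0,0.16],[0,0,0],0]
    - [[0,0,0.16],[0,0,0],0]
    - [[0,0,0.12],[0,0,0],0]
    - [[0,0,0.04],[0,0,0],0]
    - [[0,0,0],[0,0,0],0]

```text
clock: 4.15
tcp_pos: [0.5357, -0.2861, 0.0115]
orientation: [-0.0, 0.665, 0.747, -0.0]
force: [-0.4, -0.1, 0.3]
gripper_width: -0.0002
grip_force: 0.0
```

Emit:
servo_tool:
  commands:
    - [[0.03,0,0.03],[0,0,0],0]
    - [[0.03,0,0],[0,0,0],0]
    - [[0.03,0,0],[0,0,0],0]
    - [[0.03,0,0],[0,0,0],0]
    - [[0,0,0],[0,0,0],0]

```text
clock: 4.65
tcp_pos: [0.5342, -0.2716, 0.0083]
orientation: [-0.0, 0.665, 0.747, 0.0]
force: [-0.3, 0.8, 0.1]
gripper_width: -0.0
grip_force: 0.0
```

Emit:
servo_tool:
  commands:
    - [[0.015,0,0],[0,0,0],0]
    - [[0.015,0,0],[0,0,0],0]
    - [[0.015,0,0],[0,0,0],0]
    - [[0.015,0,0],[0,0,0],0]
    - [[0.0,0,0],[0,0,0],0]

```text
clock: 5.15
tcp_pos: [0.5332, -0.2651, 0.0081]
orientation: [-0.0, 0.665, 0.746, -0.0]
force: [-0.3, -0.2, -0.1]
gripper_width: 0.0001
grip_force: 0.0
```

Emit:
servo_tool:
  commands:
    - [[0.015,0,0],[0,0,0],0]
    - [[0.015,0,0],[0,0,0],0]
    - [[0.015,0,0],[0,0,0],0]
    - [[0.015,0,0],[0,0,0],0]

```text
clock: 5.55
tcp_pos: [0.5324, -0.258, 0.0081]
orientation: [0.0, 0.665, 0.746, -0.0]
force: [0.1, -2.0, -0.1]
gripper_width: 0.0001
grip_force: 0.9
```

Emit:
servo_tool:
  commands:
    - [[0.015,0,0],[0,0,0],0]
    - [[0.015,0,0],[0,0,0],0]

```text
clock: 5.75
tcp_pos: [0.532, -0.2544, 0.0082]
orientation: [0.0, 0.665, 0.746, -0.0]
force: [0.4, -2.3, 0.8]
gripper_width: -0.0001
grip_force: 0.9
```

Emit:
servo_tool:
  commands:
    - [[0.012,0,0],[0,0,0],0]
    - [[0.012,0,0],[0,0,0],0]

```text
clock: 5.95
tcp_pos: [0.5317, -0.2516, 0.0082]
orientation: [0.0, 0.665, 0.746, -0.0]
force: [0.4, -4.9, -0.1]
gripper_width: -0.0002
grip_force: 2.2
```

Emit:
servo_tool:
  commands:
    - [[0.01,0,0],[0,0,0],0]

```text
clock: 6.05
tcp_pos: [0.5318, -0.2511, 0.0083]
orientation: [0.001, 0.666, 0.746, -0.0]
force: [1.0, -8.3, -1.2]
gripper_width: 0.0003
grip_force: 4.3
```

Emit:
servo_tool:
  commands:
    - [[0.01,0,0],[0,0,0],0]

```text
clock: 6.15
tcp_pos: [0.5319, -0.2508, 0.0085]
orientation: [0.001, 0.666, 0.746, -0.0]
force: [3.6, -11.8, -0.7]
gripper_width: -0.0001
grip_force: 6.2
```

Emit:
servo_tool:
  commands:
    - [[-0.05,0,0],[0,0,0],0]
    - [[-0.12,0,0],[0,0,0],0]
    - [[0,0,-0.3],[0,0,0],0]
    - [[0,0,-0.3],[0,0,-0.0393],0]
    - [[0,0,0],[0,0,-0.0393],0]

```text
clock: 6.65
tcp_pos: [0.5353, -0.2718, 0.084]
orientation: [0.002, 0.567, 0.824, 0.0]
force: [0.7, 1.3, -0.4]
gripper_width: 0.0001
grip_force: 0.0
```

Emit:
servo_tool:
  commands:
    - [[0,0,0],[0,0,-0.0393],0]
    - [[0,-0.26,0],[0,0,0],0]
    - [[0.28,-0.26,0],[0,0,0],0]
    - [[0.28,0,0],[0,0,0],0]
    - [[0,0,0],[0,0,0],0]

```text
clock: 7.15
tcp_pos: [0.4444, -0.2371, 0.0798]
orientation: [-0.002, 0.517, 0.856, 0.001]
force: [0.3, 0.3, -0.2]
gripper_width: -0.0001
grip_force: 0.0
```

```bash
cat > dk.py <<'E'
from wr import *
od=np.array([.443,-.0056]);td=.483;Rd=np.array([[np.cos(td),-np.sin(td)],[np.sin(td),np.cos(td)]])
def dk():
    s=bot.read_state();M=Rn.from_quat(s["orientation"],scalar_first=True).as_matrix()
    print("dock xy",(Rd.T@(s["tcp_pos"][:2]-od)).round(4),"z",s["tcp_pos"][2].round(4),"tool x ang err",np.arctan2(M[1,0],M[0,0])-np.pi/2-td,"F dock",(Rd.T@s["force"][:2]).round(1));return s
E
python3 - <<'E'
from dk import *;import pickle
s=dk();p,d=bot.camera("top");cv2.imwrite("pics/t2.png",cv2.resize(p[120:250,200:360],None,fx=5,fy=4.6)[:,:,::-1]);cv2.imwrite("pics/t2.png",cv2.resize(p[125:245,205:355],None,fx=5,fy=5,interpolation=cv2.INTER_CUBIC)[:,:,::-1])
E
```

```text
dock xy [-0.1062 -0.2057] z 0.0798 tool x ang err 0.001616647274015226 F dock [0.4 0.2]
```

View pics/t2.png

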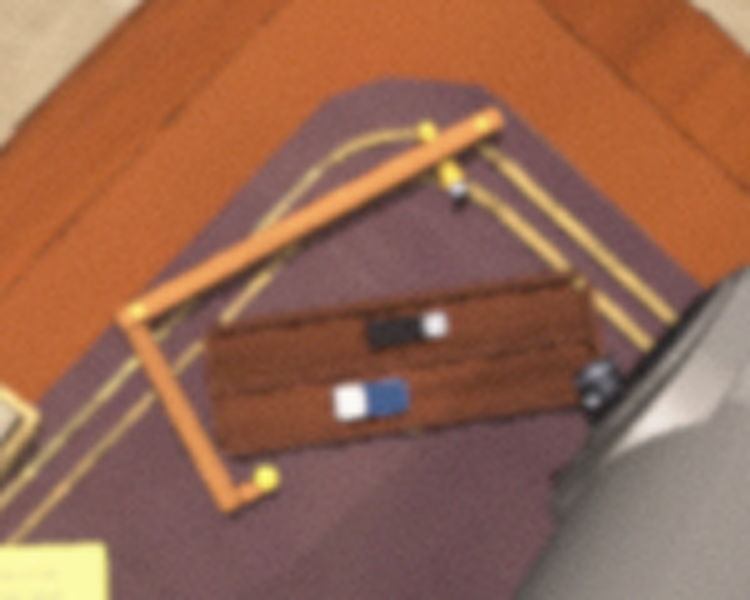

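The tray's pivot-front corner, at (228,455), now meets the end block. Next I'll lower the fingers in front of the tray's free end.

Emit:
servo_tool:
  commands:
    - [[-0.02,0,0.25],[0,0,0],0]
    - [[0,0,0.25],[0,0,0],0]
    - [[0,0,0.1],[0,0,0],0]
    - [[0,0.03,0],[0,0,0],0]
    - [[0,0.04,0],[0,0,0],0]

```text
clock: 7.7
tcp_pos: [0.4562, -0.2382, 0.0087]
orientation: [0.0, 0.517, 0.856, -0.0]
force: [-0.5, -0.2, 0.7]
gripper_width: 0.0
grip_force: 0.0
```

Emit:
servo_tool:
  commands:
    - [[0,0.03,0],[0,0,0],0]
    - [[0,0.03,0],[0,0,0],0]
    - [[0,0.03,0],[0,0,0],0]
    - [[0,0.03,0],[0,0,0],0]
    - [[0,0.03,0],[0,0,0],0]

```text
clock: 8.2
tcp_pos: [0.472, -0.2288, 0.0083]
orientation: [0.0, 0.517, 0.856, 0.0]
force: [0.1, -1.0, 0.5]
gripper_width: -0.0001
grip_force: 0.0
```

```bash
python3 -c "
from dk import *;dk()"
```

```text
dock xy [-0.0779 -0.2111] z 0.0083 tool x ang err 0.0021154261254620055 F dock [-0.4 -1. ]
```

Emit:
servo_tool:
  commands:
    - [[0,0.033,0],[0,0,0],0]
    - [[0,0.033,0],[0,0,0],0]
    - [[0,0.033,0],[0,0,0],0]
    - [[0,0.033,0],[0,0,0],0]
    - [[0,0.033,0],[0,0,0],0]

```text
clock: 8.7
tcp_pos: [0.4894, -0.2197, 0.0081]
orientation: [-0.0, 0.517, 0.856, -0.0]
force: [-0.6, -1.1, -0.7]
gripper_width: 0.0003
grip_force: 0.7
```

Emit:
servo_tool:
  commands:
    - [[0,0.033,0],[0,0,0],0]
    - [[0,0.033,0],[0,0,0],0]
    - [[0,0.033,0],[0,0,0],0]
    - [[0,0.033,0],[0,0,0],0]
    - [[0,0.033,0],[0,0,0],0]

```text
clock: 9.2
tcp_pos: [0.507, -0.2104, 0.0081]
orientation: [-0.0, 0.517, 0.856, -0.0]
force: [-1.4, -1.2, 0.1]
gripper_width: 0.0001
grip_force: 0.7
```

```bash
python3 -c "
from dk import *;import pickle
s=dk();p,d=bot.camera('wrist');pickle.dump((dict(s),p,d),open('w2.pkl','wb'))
cv2.imwrite('pics/w2.png',cv2.resize(p,(800,600),interpolation=cv2.INTER_CUBIC)[:,:,::-1])"
```

```text
dock xy [-0.0385 -0.2111] z 0.0081 tool x ang err 0.001874111695845948 F dock [-1.8 -0.4]
```

View pics/w2.png

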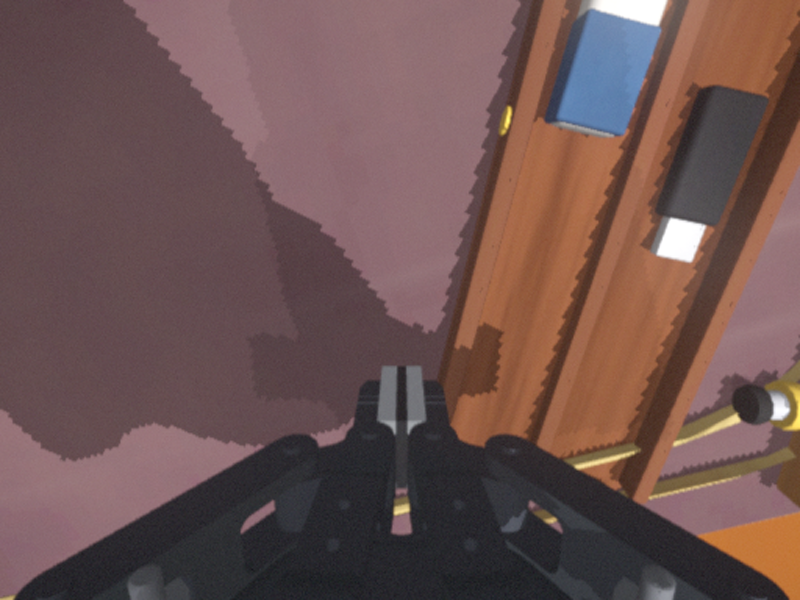

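The tray is swinging in against the finger at (440,400). The buffer tip is still ahead at (755,405).

Emit:
servo_tool:
  commands:
    - [[0,0.033,0],[0,0,0],0]
    - [[0,0.033,0],[0,0,0],0]
    - [[0,0.033,0],[0,0,0],0]
    - [[0,0.033,0],[0,0,0],0]

```text
clock: 9.65
tcp_pos: [0.521, -0.203, 0.0081]
orientation: [0.0, 0.517, 0.856, -0.0]
force: [-0.7, -1.5, -0.0]
gripper_width: -0.0001
grip_force: 0.7
```

```bash
python3 -c "
from dk import *;import pickle
s=dk();p,d=bot.camera('top');pickle.dump((dict(s),p,d),open('t3.pkl','wb'))
cv2.imwrite('pics/t3.png',cv2.resize(p[135:235,220:345],None,fx=6,fy=6,interpolation=cv2.INTER_CUBIC)[:,:,::-1])"
```

```text
dock xy [-0.0226 -0.2111] z 0.0081 tool x ang err 0.0019238994230433848 F dock [-1.3 -1. ]
```

View pics/t3.png

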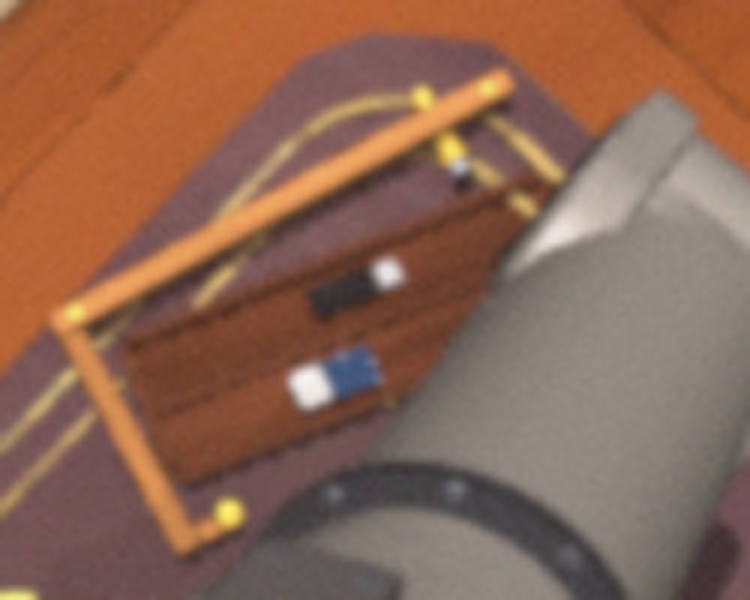

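```bash
python3 -c "
from dk import *
q=lambda px,py,z:ray('top',220+(px+.5)/6-.5,135+(py+.5)/6-.5,z)[:2]
for a in[(181,484),(130,342),(545,178),(460,180)]:print((Rd.T@(q(*a,.016)-od)).round(4))
print('nose',(Rd.T@(q(230,513,.024)-od)).round(4))"
```

```text
[ 0.0174 -0.0048]
[ 0.0953 -0.0178]
[ 0.064  -0.2504]
[ 0.085  -0.2109]
nose [-0.0083 -0.0197]
```

Emit:
servo_tool:
  commands:
    - [[0,0.03,0],[0,0,0],0]
    - [[0,0.03,0],[0,0,0],0]
    - [[0,0.025,0],[0,0,0],0]
    - [[0,0.025,0],[0,0,0],0]

```text
clock: 10.1
tcp_pos: [0.5311, -0.198, 0.0079]
orientation: [-0.001, 0.517, 0.856, -0.001]
force: [-13.9, -9.9, 5.5]
gripper_width: -0.0002
grip_force: 8.2
```

Emit:
servo_tool:
  commands:
    - [[0,0.01,0],[0,0,0],0]
    - [[0,0.01,0],[0,0,0],0]

```text
clock: 10.3
tcp_pos: [0.5319, -0.1977, 0.0078]
orientation: [-0.001, 0.518, 0.856, -0.001]
force: [-16.0, -12.1, 7.3]
gripper_width: 0.0001
grip_force: 10.4
```

```bash
python3 -c "
from dk import *;dk()"
```

```text
dock xy [-0.0105 -0.2114] z 0.0078 tool x ang err -0.0003493187245892093 F dock [-19.8  -3.3]
```

Emit:
servo_tool:
  commands:
    - [[0,-0.03,0],[0,0,0],0]

```text
clock: 10.4
tcp_pos: [0.5302, -0.1984, 0.008]
orientation: [-0.001, 0.517, 0.856, -0.001]
force: [-2.5, -0.5, 3.2]
gripper_width: 0.0002
grip_force: 1.9
```

```bash
python3 -c "
from dk import *;s=dk();print(s['force'],s['grip_force'])
p,d=bot.camera('top')
cv2.imwrite('pics/t4.png',cv2.resize(p[135:235,220:345],None,fx=6,fy=6,interpolation=cv2.INTER_CUBIC)[:,:,::-1])"
```

```text
dock xy [-0.0123 -0.2113] z 0.008 tool x ang err 0.000798919732046266 F dock [-2.4  0.7]
[-2.48638411 -0.48713108  3.17439366] 1.8591237887449097
```

View pics/t4.png

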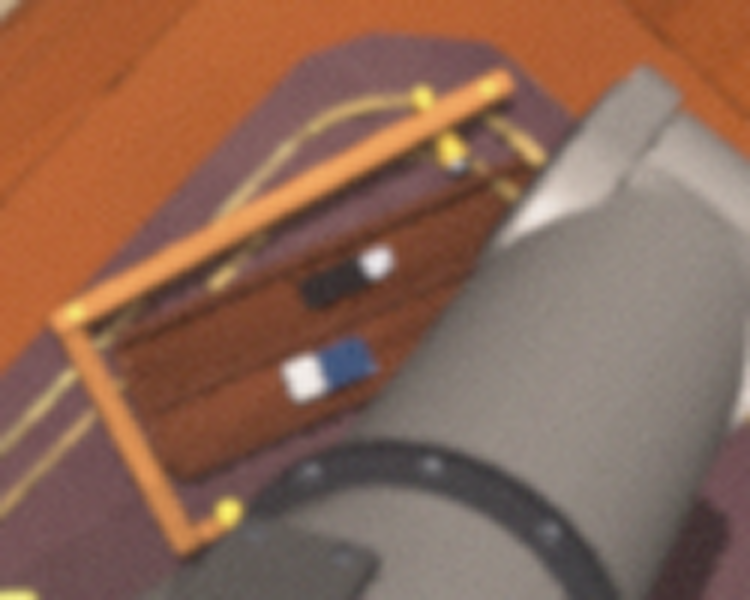

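The pivot corner, at (178,478), is still at the block and the tray's back is at the buffer tip. I'll press again gently.

Emit:
servo_tool:
  commands:
    - [[0,0.008,0],[0,0,0],0]
    - [[0,0.004,0],[0,0,0],0]

```text
clock: 10.65
tcp_pos: [0.5308, -0.1979, 0.0079]
orientation: [-0.001, 0.517, 0.856, -0.001]
force: [-11.5, -7.1, 5.4]
gripper_width: 0.0001
grip_force: 7.2
```

Emit:
servo_tool:
  commands:
    - [[0,0.004,0],[0,0,0],0]

```text
clock: 10.75
tcp_pos: [0.5309, -0.1979, 0.0078]
orientation: [-0.001, 0.517, 0.856, -0.001]
force: [-12.9, -7.4, 5.5]
gripper_width: -0.0004
grip_force: 7.9
```

Emit:
servo_tool:
  commands:
    - [[0,-0.004,0],[0,0,0],0]
    - [[0,0,0],[0,0,0],0]

```text
clock: 10.95
tcp_pos: [0.5309, -0.1979, 0.0079]
orientation: [-0.001, 0.517, 0.856, -0.001]
force: [-10.6, -6.2, 4.6]
gripper_width: 0.0004
grip_force: 6.3
```

Emit:
servo_tool:
  commands:
    - [[0,0,0],[0,0,0],0]
    - [[0,0,0],[0,0,0],0]
    - [[0,0,0],[0,0,0],0]
    - [[0,0,0],[0,0,0],0]

```text
clock: 11.35
tcp_pos: [0.5308, -0.198, 0.0079]
orientation: [-0.001, 0.517, 0.856, -0.001]
force: [-10.1, -6.5, 3.4]
gripper_width: 0.0002
grip_force: 6.3
```

Emit:
servo_tool:
  commands:
    - [[0,0,0],[0,0,0],0]
    - [[0,0,0],[0,0,0],0]
    - [[0,0,0],[0,0,0],0]
    - [[0,0,0],[0,0,0],0]

```text
clock: 11.75
tcp_pos: [0.5309, -0.198, 0.0079]
orientation: [-0.001, 0.517, 0.856, -0.001]
force: [-9.2, -7.4, 5.0]
gripper_width: 0.0001
grip_force: 6.3
```

Emit:
servo_tool:
  commands:
    - [[0,-0.005,0],[0,0,0],0]
    - [[0,-0.005,0],[0,0,0],0]
    - [[0,-0.005,0],[0,0,0],0]
    - [[0,-0.005,0],[0,0,0],0]
    - [[0,-0.005,0],[0,0,0],0]

```text
clock: 12.25
tcp_pos: [0.5296, -0.1984, 0.008]
orientation: [-0.0, 0.517, 0.856, -0.0]
force: [-3.3, -3.1, 1.2]
gripper_width: -0.0005
grip_force: 1.9
```

Emit:
servo_tool:
  commands:
    - [[0,-0.005,0],[0,0,0],0]
    - [[0,-0.005,0],[0,0,0],0]
    - [[0,-0.005,0],[0,0,0],0]
    - [[0,-0.005,0],[0,0,0],0]
    - [[0,-0.01,0],[0,0,0],0]

```text
clock: 12.75
tcp_pos: [0.5271, -0.1998, 0.0081]
orientation: [0.0, 0.516, 0.856, 0.0]
force: [-1.2, 0.6, -0.5]
gripper_width: -0.0
grip_force: 0.0
```

Emit:
servo_tool:
  commands:
    - [[0,-0.02,0],[0,0,0],0]
    - [[0,-0.1,0],[0,0,0],0]
    - [[0,-0.2,0],[0,0,0],0]
    - [[0,-0.2,-0.3],[0,0,0],0]
    - [[0,0,-0.35],[0,0,0],0]

```text
clock: 13.25
tcp_pos: [0.4666, -0.2308, 0.0857]
orientation: [-0.002, 0.519, 0.855, -0.001]
force: [1.0, 0.5, 1.1]
gripper_width: -0.0001
grip_force: 0.0
```

Emit:
servo_tool:
  commands:
    - [[0.3,0,-0.3],[0,0,0],0]
    - [[0.3,0.2,-0.3],[0,0,0],0]
    - [[0.3,0.2,-0.2],[0,0,0],0]
    - [[0.3,0.2,-0.1],[0,0,0],0]
    - [[0,0,0],[0,0,0],0]

```text
clock: 13.75
tcp_pos: [0.4688, -0.0684, 0.1908]
orientation: [0.0, 0.514, 0.858, 0.002]
force: [-0.1, -0.3, 0.0]
gripper_width: -0.0001
grip_force: 0.0
```

```bash
python3 -c "
from dk import *;import pickle
s=dk();p,d=bot.camera('wrist');pickle.dump((dict(s),p,d),open('w3.pkl','wb'));print(s['clock'],s['force'])
cv2.imwrite('pics/w3.png',cv2.resize(p,(800,600),interpolation=cv2.INTER_CUBIC)[:,:,::-1])"
```

```text
dock xy [-0.0063 -0.0676] z 0.1908 tool x ang err 0.008857344330024497 F dock [-0.2 -0.2]
13.75 [-0.11725936 -0.25134588  0.01650169]
```

View pics/w3.png

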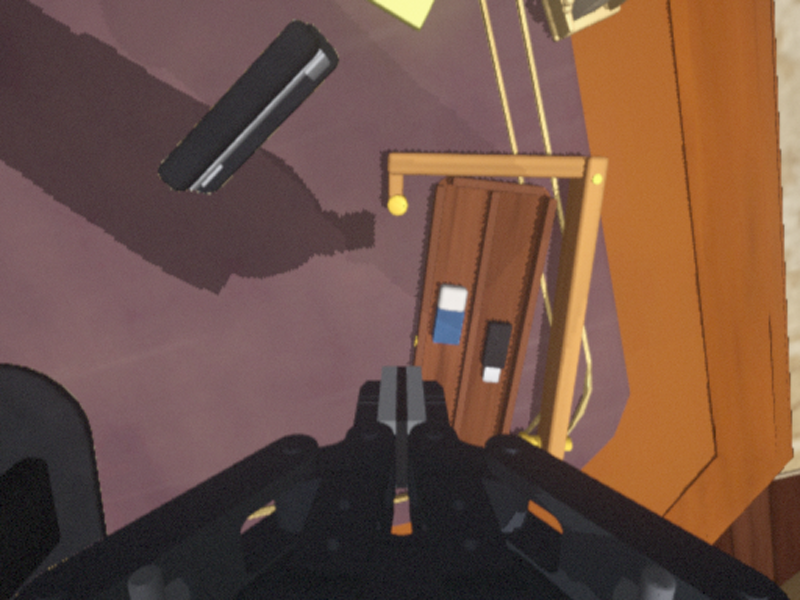

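The tray's pivot corners are at (441,179) and (554,192), up against the block. I'll check the numbers.

```bash
python3 -c "
from dk import *;import pickle
s,p,d=pickle.load(open('w3.pkl','rb'))
q=lambda x,y,z:wray(s,(x+.5)*.64-.5,(y+.5)*.64-.5,z)
D=lambda x,y,z:(Rd.T@(q(x,y,z)-od)).round(4)
a,b,c=D(441,179,.016),D(554,192,.016),D(507,436,.016)
print(a,b,c,'yaw',np.arctan2(b[1]-a[1],b[0]-a[0]),-np.arctan2(b[0]-c[0],b[1]-c[1]))
print('checks nose',D(398,205,.024),'outer corner',D(388,153,.026),'rail',D(607,160,.032))"
```

```text
[ 0.0221 -0.0035] [ 0.1006 -0.0114] [ 0.0842 -0.2076] yaw -0.10029924895190702 -0.08339431101244585
checks nose [-0.0072 -0.0205] outer corner [-0.014  0.013] rail [0.1271 0.0101]
```

```bash
python3 -c "
from plant import bot
print(bot.finish_job())"
```

```text
the job is handed in; nothing more can be done
None
```

I handed the job in at about 14 s with the tray resting against the buffer. Its pivot end is within a few mm of the end block and it is about 0.09 rad out of line (limit 0.15). It was pressed at about 12 N for 1 s after a first touch that reached about 20 N (limit 25), and no verdict was returned.

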